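# Block a peg block tight in its case

## Robot

A 6-joint arm with a two-finger parallel gripper is mounted at the origin on a cart in front of the work surface, level with it; the furniture and walls round the work are solid. World frame = base frame: x ahead of the robot, y to its left, z up, the work surface at z = 0. Lengths are in m, angles in rad, forces in N, time in s.
With the tool pointing down it reaches from about 0.3 to 0.775 m from the base axis. Payload 14.6 kg.
Tool frame: the origin (TCP) lies at the centre of the arm's flange, where the gripper is bolted on; the fingertips stand 173 mm ahead of it and the grasp point (between the pads) lies 155 mm ahead of it; x points along the fingers, z is the direction in which the jaws open and shut, and the axes are right-handed (so a half turn about x gives the same grasp; the last joint's range is limited). The gripper opens to 85 mm and grips with 20 to 120 N. Pads are 22 mm wide; open, the fingers measure 114 mm over their backs; the gripper's body (76 mm by 85 mm) begins 54 mm behind the grasp point. The pads swing forward as they close: fully open they stand 13 mm farther back than shut.
Start: joints at [1.215, 0.3, 1.521, -0, 1.321, -0.067], TCP at [0.157, 0.527, 0.405] pointing down, gripper open.
Joint ranges: [-3.03, 3.03], [-0.79, 2.21], [0.23, 2.52], [-1.04, 4.18], [0, 3.07], [-2.55, 2.55]. Speed limits (rad/s): [2.22, 2.22, 2.57, 3.14, 3.14, 3.14].

## Interface

Orientations are given as [roll, pitch, yaw] about the fixed x, y, z axes, in that order (R = Rz(yaw) Ry(pitch) Rx(roll)).
In Python, from station import robot gives the robot as it stands.
- The arm moves only by the tool arm_command, never from a script. Its argument "deltas" is a list of rows, each a list of 6 numbers: the shift along the tool's x, y, z in cm, then the turn, a rotation vector about the tool's x, y, z in rad. In form: [[dx, dy, dz, ax, ay, az], ...]. A call has exactly 8 rows; each row is the pose to reach, as a shift and turn from the pose measured when the call began, along the tool's axes at that moment; what a row does not reach only later rows make up. A row lasts 1/8 s, in which the tool goes at most 62.5 mm and 10.7 degrees, less where a joint would pass 70% of its speed; a pose out of reach is approached as far as the arm can. A call with a gripper value outside its range is refused whole. "claw" is the closure, from -1 (fully open) to 1 (shut), set as the call begins (left out, the last holds). The fingers move at their own pace and stop on an object; "newtons" is the grip in N (left out, the last holds). Time passes only in rows, so rows that repeat a pose let the fingers close, or fill a call up. It gives the time, the measured TCP pose, the force and the opening at its end, in the units of the state.
- robot.read_state(): the state, without advancing time (a new reading comes with each control period).
- robot.capture(name): name is "side" or "top" or "wrist"; returns the picture (420x560x3 uint8, blue, green, red); there is no depth.
- robot.calibration(name): a dict with "camera_matrix" (3x3 intrinsics, pixels), "R" (3x3) and "t" (3): a world point X has camera coordinates R X + t; the wrist camera has in their place "tool_from_camera" (4x4, takes a point from camera to tool coordinates, whose origin is the TCP and whose axes are the tool frame's). Camera axes: x right, y down, z forward; pixel columns grow to the right and rows downward; lengths in m; the calibration is good to about 2 mm. A picture is of the moment at which its call begins: read the wrist's pose just before it. calibration takes no time and is no camera call.
- robot.job_done(): hands the job in, once; it reports no verdict.
The state is a dict: "t": time; "joint_pos": joint angles; "dq": joint speeds; "effort": joint torques, N m; "tool_pos": TCP position; "tool_rot": TCP orientation; "contact_force": force on the tool from outside, world axes, zero at the start; "moment": the same for the moment, N m; "grip_width": finger opening in m.
Only numpy, scipy, OpenCV 4.12 (cv2) and the standard library are available. Lean on these libraries where they do the work, as an engineer would, in place of code of your own. Each camera call takes 0.05 s, during which the arm holds its last target.

## Task

The wooden peg block slides about in its shallow plywood case. Push it, upright, square into a corner of the case, then fill the two gaps that this leaves with the two wood offcuts that fill them best - the long thick one beside it, the short fat one across the end - each standing upright and fully down on the case floor, so that nothing can shift. Leave the thin spare offcut and the other things on the table where they are.

Things in the scene. Friction and masses are not known exactly. Their poses are not given: they have to be found in the camera images.
- case: Shallow open plywood case, fixed to the table. Outside 98 (x) x 177 (y) x 30 mm high; inside 82 (x) x 161 (y) mm; walls 8 mm thick, top of the walls 30 mm and inner floor 6 mm above the origin. Origin: centre of its underside, on the table. y: along its length, z up.
- peg_block_centre (a point): Beech bar 48 (x) x 120 (y) x 22 mm high, 95 g, loose in the case, with two fixed upright pegs, 9.6 mm thick, tops 54 mm above its underside, at (x, y) = (8, -15) and (8, 45) mm; can be slid by a peg but tips if pushed hard high up. Origin: the bar's centre, 11 mm above its underside; y along it, z up. Starts within 0.1 rad of the case's axes, clear of all walls. In a corner it leaves gaps of 34 mm (side) and 41 mm (end).
- long_block_centre (a point): The long thick offcut, 30 (x) x 115 (y) x 54 mm high, about 0.1 kg: fills the gap along the peg block's side. Origin: the block's centre, half-way up (27 mm). x: across its thickness, y: along its length, z up. Stands on the table; bare pale wood; the three blocks' places are swapped at random.
- short_block_centre (a point): The short fat offcut, 37 (x) x 78 (y) x 54 mm high, about 0.09 kg: fills the gap across the case at the peg block's end (its length across the case). Origin: the block's centre, half-way up (27 mm). x: across its thickness, y: along its length, z up. Stands on the table; bare pale wood; the three blocks' places are swapped at random.
- thin_block_centre (a point): The thin spare offcut, 18 (x) x 117 (y) x 54 mm high: too thin for either gap, leave it. Origin: the block's centre, half-way up (27 mm). x: across its thickness, y: along its length, z up. Stands on the table; bare pale wood; the three blocks' places are swapped at random.
- mix_cup_2: Small open mixing cup, 41 mm across, 28 mm high, behind the case to the right; bystander. Origin: centre of its underside.
- jar: Pigment jar, 40 mm across, 36 mm high, behind the case; bystander. Origin: centre of its underside.
- hot_glue_stick: Cream hot-glue stick 108 mm long, 12 mm thick, lying at the back, left of the middle; bystander. Origin: centre of its underside.
- paint_brush: Brush 164 mm long lying far left; bystander. Origin: centre of its underside.
- screwdriver: Screwdriver 128 mm long lying at the back left; bystander. Origin: centre of its underside.
- flat_pliers: Pliers 134 mm long lying at the back right; bystander. Origin: centre of its underside.
Not all that is in view belongs to the job. What is meant by the part that bears peg_block_centre is not pink or red, and is the larger of those in its own colour.

How it is judged:
At the end, for the whole second after the job is handed in: The peg block, the long thick block and the short fat block all stand inside the case, upright (within 0.06 rad), square to it (within 0.08 rad; the short block across the case) and down on its floor within 3 mm, released; the thin block is within 30 mm of where it stood (x of peg_block_centre in the frame of case between -0.021 and 0.021 m and y of peg_block_centre in the frame of case between -0.025 and 0.025 m and z of peg_block_centre in the frame of case between 0.014 and 0.02 m and angle between the y axis of each of peg_block_centre, long_block_centre and the y axis of case, either way round below 0.08 rad and angle between the z axis of each of peg_block_centre, long_block_centre, short_block_centre and the z axis of case, either way round below 0.06 rad and x of long_block_centre in the frame of case between -0.03 and 0.03 m and y of long_block_centre in the frame of case between -0.028 and 0.028 m and z of long_block_centre in the frame of case between 0.03 and 0.036 m and x of short_block_centre in the frame of case between -0.007 and 0.007 m and y of short_block_centre in the frame of case between -0.066 and 0.066 m and z of short_block_centre in the frame of case between 0.03 and 0.036 m and angle between the x axis of short_block_centre and the y axis of case, either way round below 0.08 rad and distance of thin_block_centre from where it was at the start of the episode below 0.03 m); the robot touches nothing.
It fails at once if another thing on the table is moved by more than 40 mm (distance of any of mix_cup_2, jar, hot_glue_stick, paint_brush, screwdriver, flat_pliers from where it was at the start of the episode above 0.04 m).
It also fails if it takes over 72 s, if anything falls off the work surface, if the arm or the gripper's body presses on something with over 40 N, if the wrist force passes 120 N, or if a joint passes its speed limit or range.

## Working session

There is one attempt and no reset: what is moved stays moved. The work goes in short steps, Python scripts to look and compute and a tool call to move; the robot and the scene stay as the last step left them, time stands still between calls to the robot, and variables do not carry over. Pictures are saved under pics/ and viewed, and the job is handed in when it is done.

Besides the shell and the picture viewer there is one more tool, called after "Call:" as name(argument=value, ...), one argument or row to a line, values as JSON. arm_command: Moves the arm, as the interface text tells. Its arguments: {"type":"object","properties":{"deltas":{"type":"array"},"claw":{"type":"number"},"newtons":{"type":"number"}},"required":["deltas"]}

```bash
mkdir -p pics; ls; python3 - <<'E'
from station import robot
import cv2,numpy as np
np.set_printoptions(precision=4,suppress=True)
s=robot.read_state();print(s)
for n in("top","side","wrist"):
    cv2.imwrite(f"pics/a_{n}.png",robot.capture(n)); c=robot.calibration(n); print(n,c)
E
```

```text
pics
{'t': 0.0, 'joint_pos': array([ 1.2153,  0.3005,  1.5216, -0.    ,  1.3207, -0.0666]), 'dq': array([ 0.0002,  0.0011,  0.0027, -0.0003, -0.0012, -0.0001]), 'effort': array([  0.0007, -54.3515, -36.1799,  -0.0001,   0.004 ,  -0.    ]), 'tool_pos': array([0.1567, 0.5272, 0.4041]), 'tool_rot': array([ 3.1008,  1.5696, -1.9005]), 'contact_force': array([ 0.0283, -0.6345,  0.6964]), 'moment': array([ 0.0234,  0.0146, -0.0296]), 'grip_width': 0.08550573478613137}
top {'camera_matrix': array([[491.0073,   0.    , 282.2186],
       [  0.    , 491.0073, 206.7427],
       [  0.    ,   0.    ,   1.    ]]), 'R': array([[ 0.0097, -0.9999, -0.0135],
       [-0.9959, -0.0084, -0.0902],
       [ 0.0901,  0.0143, -0.9958]]), 't': array([0.0248, 0.5531, 1.3478])}
side {'camera_matrix': array([[455.5603,   0.    , 282.2898],
       [  0.    , 455.5603, 207.8221],
       [  0.    ,   0.    ,   1.    ]]), 'R': array([[ 0.9764, -0.2159,  0.0057],
       [-0.0726, -0.353 , -0.9328],
       [ 0.2034,  0.9104, -0.3604]]), 't': array([-0.5575,  0.0941,  1.2202])}
wrist {'camera_matrix': array([[345.2269,   0.    , 282.0507],
       [  0.    , 345.2269, 210.6072],
       [  0.    ,   0.    ,   1.    ]]), 'tool_from_camera': array([[-0.0004, -0.3121,  0.9501,  0.03  ],
       [-0.0001, -0.9501, -0.3121,  0.0792],
       [ 1.    , -0.0003,  0.0004, -0.0012],
       [ 0.    ,  0.    ,  0.    ,  1.    ]])}
```

View pics/a_top.png

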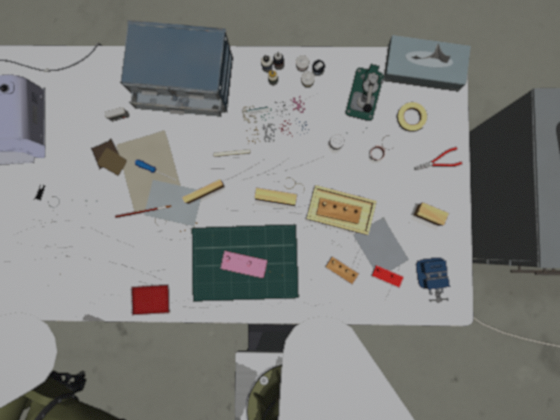

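View pics/a_side.png

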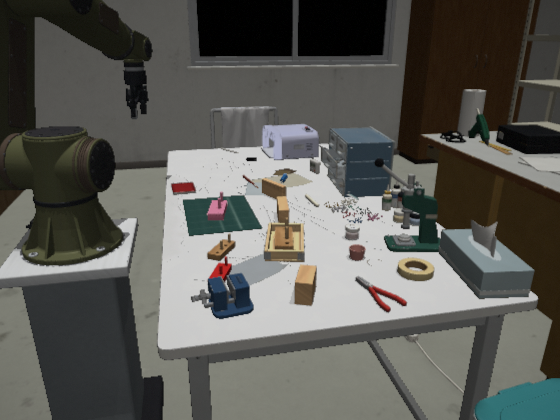

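View pics/a_wrist.png

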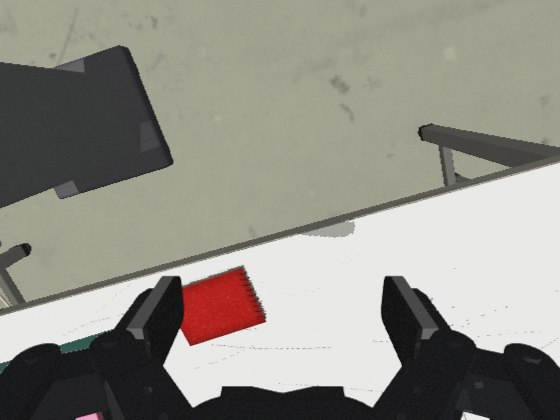

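```bash
python3 - <<'E'
import cv2
a=cv2.imread("pics/a_top.png")
cv2.imwrite("pics/b1.png",cv2.resize(a[165:255,180:320],None,fx=5.7,fy=5.7,interpolation=cv2.INTER_CUBIC))
cv2.imwrite("pics/b2.png",cv2.resize(a[165:285,300:460],None,fx=5,fy=5,interpolation=cv2.INTER_CUBIC))
E
```

```text
(no output)
```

View pics/b1.png

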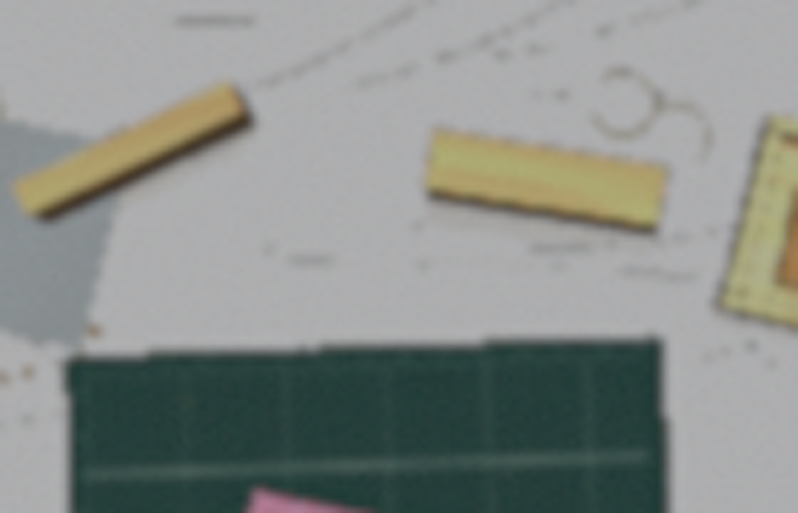

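View pics/b2.png

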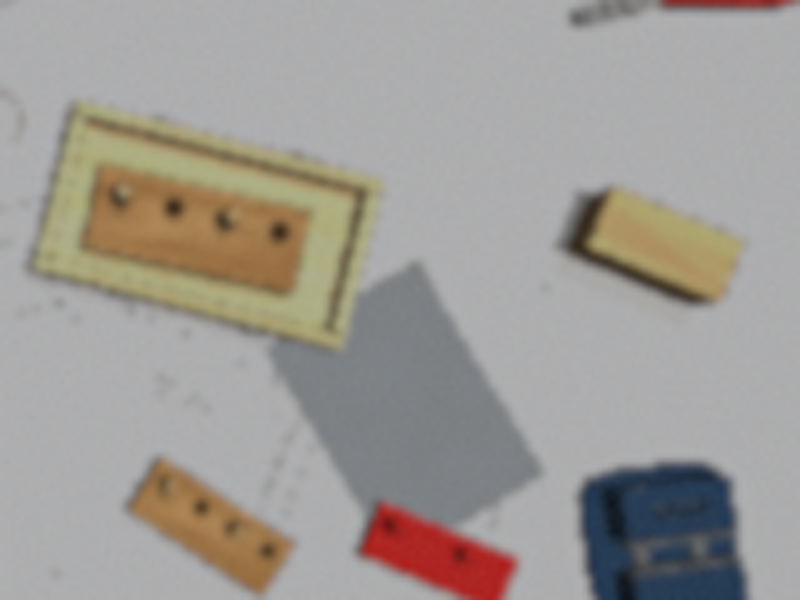

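```bash
cat > h.py <<'E'
from station import robot
import numpy as np, cv2
from scipy.spatial.transform import Rotation as R
np.set_printoptions(precision=4,suppress=True)
def Rt(s): return R.from_euler('xyz',s['tool_rot']).as_matrix()
def cam(name,s=None):
    c=robot.calibration(name);K=c['camera_matrix']
    if name!='wrist': return K,c['R'],c['t']
    s=s or robot.read_state()
    T=np.eye(4);T[:3,:3]=Rt(s);T[:3,3]=s['tool_pos']
    W=np.linalg.inv(T@c['tool_from_camera']);return K,W[:3,:3],W[:3,3]
def back(px,z,C):
    K,Rm,t=C;px=np.atleast_2d(px).astype(float);z=np.broadcast_to(z,len(px))
    d=np.c_[px,np.ones(len(px))]@np.linalg.inv(K).T@Rm; o=-Rm.T@t
    return o+d*((z-o[2])/d[:,2])[:,None]
def proj(X,C):
    K,Rm,t=C;p=(np.atleast_2d(X)@Rm.T+t)@K.T;return p[:,:2]/p[:,2:]
def tgt(yaw):
    """tool down; jaws (tool z) along horizontal dir at angle yaw"""
    x=np.array([0,0,-1.]);z=np.array([np.cos(yaw),np.sin(yaw),0]);y=np.cross(z,x);return np.c_[x,y,z]
def delta(pos,yaw):
    s=robot.read_state();Rm=Rt(s)
    best=None
    for k in(0,np.pi):
        rv=R.from_matrix(Rm.T@tgt(yaw+k)).as_rotvec()
        if best is None or np.linalg.norm(rv)<np.linalg.norm(best):best=rv
    return np.r_[Rm.T@(np.array(pos)-s['tool_pos'])*100,best]
def snap(name,fn):
    s=robot.read_state();C=cam(name,s);im=robot.capture(name);cv2.imwrite('pics/'+fn,im)
    if name=='wrist': np.savez('pics/'+fn+'.npz',K=C[0],R=C[1],t=C[2])
    return im,C
def load(fn):
    d=np.load('pics/'+fn+'.npz');return d['K'],d['R'],d['t']
E
python3 - <<'E'
from h import *
C=cam('top')
f=lambda L,s,o:np.array(L)/s+np.array(o)
# crops
case=back(f([(75,100),(383,183),(343,350),(32,270)],5,(300,165)),.03,C);print(case,case.mean(0))
sh=back(f([(610,187),(745,240),(720,300),(585,250)],5,(300,165)),.054,C);print(sh,sh.mean(0))
lo=back(f([(435,130),(666,165),(658,228),(428,192)],5.7,(180,165)),.054,C);print(lo,lo.mean(0))
th=back(f([(15,190),(235,85),(250,118),(45,215)],5.7,(180,165)),.054,C);print(th.mean(0))
print(back(f([(120,188),(228,215)],5,(300,165)),.06,C))
s=robot.read_state();print(Rt(s))
p=case.mean(0);print(delta([p[0]-.0,p[1]-.02,.40],-.263))
E
```

```text
[[ 0.6142 -0.0613  0.03  ]
 [ 0.569  -0.2327  0.03  ]
 [ 0.476  -0.2099  0.03  ]
 [ 0.5188 -0.0378  0.03  ]] [ 0.5445 -0.1355  0.03  ]
[[ 0.5654 -0.352   0.054 ]
 [ 0.537  -0.4247  0.054 ]
 [ 0.5042 -0.4105  0.054 ]
 [ 0.5308 -0.3379  0.054 ]] [ 0.5343 -0.3813  0.054 ]
[[ 0.6019  0.1011  0.054 ]
 [ 0.5858 -0.0104  0.054 ]
 [ 0.5553 -0.0068  0.054 ]
 [ 0.5718  0.104   0.054 ]] [0.5787 0.047  0.054 ]
[0.5901 0.2452 0.054 ]
[[ 0.562  -0.0844  0.06  ]
 [ 0.5477 -0.1431  0.06  ]]
[[-0.0003 -0.9586  0.2849]
 [-0.0009  0.2849  0.9586]
 [-1.      0.0001 -0.0009]]
[  0.4697 -56.623  -54.3881   1.5449  -0.0008   0.0007]
```

Call:
arm_command(
  deltas=[
    [0.5, -57, -56, 1.545, 0, 0],
    [0.5, -57, -56, 1.545, 0, 0],
    [0.5, -57, -56, 1.545, 0, 0],
    [0.5, -57, -56, 1.545, 0, 0],
    [0.5, -57, -56, 1.545, 0, 0],
    [0.5, -57, -56, 1.545, 0, 0],
    [0.5, -57, -56, 1.545, 0, 0],
    [0.5, -57, -56, 1.545, 0, 0],
  ],
)

```text
t: 1.15
tool_pos: [0.3992, 0.0877, 0.4017]
tool_rot: [-0.988, 1.57, -1.212]
contact_force: [1.6, 0.5, -0.7]
grip_width: 0.0853
```

```bash
python3 - <<'E'
from h import *
print(robot.read_state()['tool_pos'],delta([.5445,-.165,.40],-.263))
E
```

```text
[0.3992 0.0877 0.4017] [  0.192  -21.4059  19.7871   0.0387   0.0004   0.0006]
```

Call:
arm_command(
  deltas=[
    [0.2, -21.4, 19.8, 0.039, 0, 0],
    [0.2, -21.4, 19.8, 0.039, 0, 0],
    [0.2, -21.4, 19.8, 0.039, 0, 0],
    [0.2, -21.4, 19.8, 0.039, 0, 0],
    [0.2, -21.4, 19.8, 0.039, 0, 0],
    [0.2, -21.4, 19.8, 0.039, 0, 0],
    [0.2, -21.4, 19.8, 0.039, 0, 0],
    [0.2, -21.4, 19.8, 0.039, 0, 0],
  ],
)

```text
t: 2.15
tool_pos: [0.5444, -0.164, 0.4002]
tool_rot: [-0.735, 1.57, -0.997]
contact_force: [0.1, -0.4, -0.5]
grip_width: 0.0853
```

```bash
python3 - <<'E'
from h import *
print(robot.read_state())
im,C=snap('wrist','c.png')
cv2.imwrite('pics/c2.png',cv2.resize(im,(800,600),interpolation=cv2.INTER_CUBIC))
E
```

```text
{'t': 2.15, 'joint_pos': array([-0.357 ,  0.3447,  1.4726, -0.0005,  1.3236, -0.0947]), 'dq': array([-0.0003, -0.0016, -0.002 , -0.0009, -0.    , -0.0014]), 'effort': array([ -0.4589, -56.4009, -36.1991,  -0.0101,  -0.0065,   0.006 ]), 'tool_pos': array([ 0.5444, -0.164 ,  0.4002]), 'tool_rot': array([-0.7347,  1.57  , -0.9969]), 'contact_force': array([ 0.0775, -0.4083, -0.546 ]), 'moment': array([-0.0263, -0.0114,  0.0046]), 'grip_width': 0.08528822518268417}
```

View pics/c2.png

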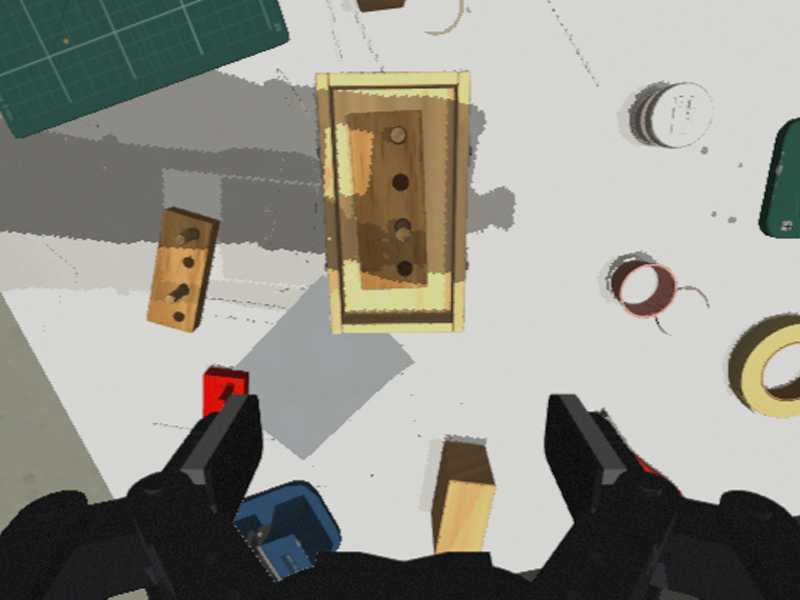

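```bash
python3 - <<'E'
from h import *
im=cv2.imread('pics/c.png')
cv2.imwrite('pics/c3.png',cv2.resize(im[40:240,210:340],None,fx=3,fy=3,interpolation=cv2.INTER_CUBIC))
E
```

```text
(no output)
```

View pics/c3.png

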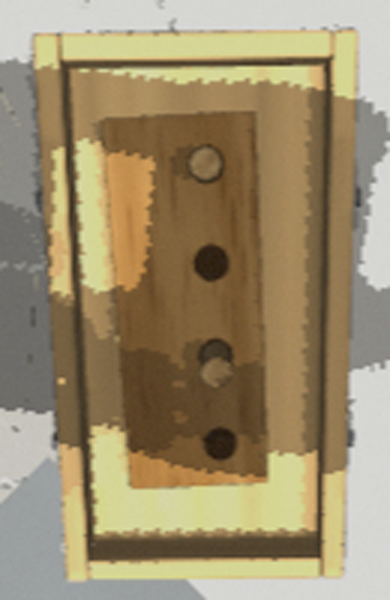

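```bash
python3 - <<'E'
from h import *
C=load('c.png')
f=lambda L:np.array(L)/3+np.array((210,40))-0.33
c=back(f([(34,34),(357,32),(345,577),(68,580)]),.03,C);print(c,c.mean(0))
b=back(f([(104,120),(255,112),(268,483),(132,488)]),.028,C);print(b,b.mean(0))
p=back(f([(206,163),(217,370)]),.06,C);print(p)
for q in(c,b):
    u=q[0]-q[3];v=q[1]-q[2];w=q[1]-q[0];x=q[2]-q[3]
    print([np.linalg.norm(k) for k in(u,v,w,x)],[np.arctan2(k[1],k[0]) for k in (w,x)],[np.arctan2(-k[0],k[1]) for k in (u,v)])
d=p[0]-p[1];print(np.linalg.norm(d),np.arctan2(-d[0],d[1]))
E
```

```text
[[ 0.5231 -0.0358  0.03  ]
 [ 0.6168 -0.0604  0.03  ]
 [ 0.5743 -0.2308  0.03  ]
 [ 0.4796 -0.2066  0.03  ]] [ 0.5485 -0.1334  0.03  ]
[[ 0.5361 -0.0642  0.028 ]
 [ 0.5818 -0.0741  0.028 ]
 [ 0.5565 -0.1908  0.028 ]
 [ 0.5107 -0.1804  0.028 ]] [ 0.5463 -0.1274  0.028 ]
[[ 0.5635 -0.0848  0.06  ]
 [ 0.5512 -0.1428  0.06  ]]
[np.float64(0.17627159767203984), np.float64(0.1756989340551741), np.float64(0.09690510688527534), np.float64(0.09782612727934224)] [np.float64(-0.25664482358769297), np.float64(-0.2506983582475848)] [np.float64(-0.24945355975752065), np.float64(-0.2441976682710454)]
[np.float64(0.11897972414657332), np.float64(0.11950244326163194), np.float64(0.046717164100682544), np.float64(0.04693556727697604)] [np.float64(-0.21284450161534998), np.float64(-0.2239883843977883)] [np.float64(-0.21520926287242778), np.float64(-0.21339569996719335)]
0.05922620931107008 -0.2096352264122709
```

```bash
python3 - <<'E'
from h import *
print(delta([.5511,-.1432,.210],-.248))
E
```

```text
[19.026   2.1939  0.0892 -0.0141  0.0008  0.0006]
```

Call:
arm_command(
  deltas=[
    [5, 2.2, 0.1, -0.014, 0, 0],
    [10, 2.2, 0.1, -0.014, 0, 0],
    [14, 2.2, 0.1, -0.014, 0, 0],
    [17, 2.2, 0.1, -0.014, 0, 0],
    [19, 2.2, 0.1, -0.014, 0, 0],
    [19, 2.2, 0.1, -0.014, 0, 0],
    [19, 2.2, 0.1, -0.014, 0, 0],
    [19, 2.2, 0.1, -0.014, 0, 0],
  ],
  claw=-1,
)

```text
t: 3.2
tool_pos: [0.5514, -0.1431, 0.2115]
tool_rot: [-0.27, 1.568, -0.518]
contact_force: [1.3, 0.8, -0.3]
grip_width: 0.085
```

Call:
arm_command(
  deltas=[
    [0, 0, 0, 0, 0, 0],
    [0, 0, 0, 0, 0, 0],
    [0, 0, 0, 0, 0, 0],
    [0, 0, 0, 0, 0, 0],
    [0, 0, 0, 0, 0, 0],
    [0, 0, 0, 0, 0, 0],
    [0, 0, 0, 0, 0, 0],
    [0, 0, 0, 0, 0, 0],
  ],
  claw=1,
  newtons=20,
)

```text
t: 4.2
tool_pos: [0.5514, -0.1431, 0.2114]
tool_rot: [-0.274, 1.568, -0.522]
contact_force: [0.1, -1.0, -0.2]
grip_width: 0.0085
```

```bash
python3 - <<'E'
from h import *
s=robot.read_state();print(s['tool_pos'],s['contact_force'],s['grip_width'])
c,sn=np.cos(-.248),np.sin(-.248);Rc=np.array([[c,-sn],[sn,c]])
print('case frame',(Rc.T@(s['tool_pos'][:2]-[.5485,-.1334]))*1000)
im,C=snap('wrist','d.png')
cv2.imwrite('pics/d2.png',cv2.resize(im,(800,600),interpolation=cv2.INTER_CUBIC))
E
```

```text
[ 0.5514 -0.1431  0.2114] [ 0.0634 -0.9819 -0.2328] 0.008489394863468547
case frame [ 5.2299 -8.6977]
```

View pics/d2.png

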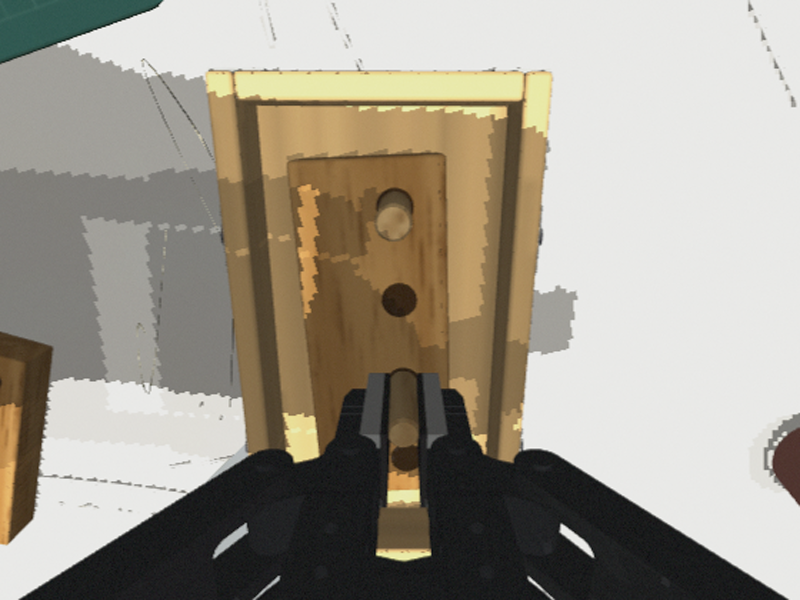

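Call:
arm_command(
  deltas=[
    [0, 0.2, 0.3, 0, 0, 0],
    [0, 0.4, 0.6, 0, 0, 0],
    [0, 0.6, 0.9, 0, 0, 0],
    [0, 0.8, 1.2, 0, 0, 0],
    [0, 0.9, 1.5, 0, 0, 0],
    [0, 1.0, 1.7, 0, 0, 0],
    [0, 1.0, 1.9, 0, 0, 0],
    [0, 1.0, 1.9, 0, 0, 0],
  ],
)

```text
t: 5.25
tool_pos: [0.5721, -0.1378, 0.2113]
tool_rot: [-0.406, 1.57, -0.654]
contact_force: [-5.9, 3.4, 3.0]
grip_width: 0.0086
```

```bash
python3 - <<'E'
from h import *
s=robot.read_state();print(s['tool_pos'],Rt(s).T@s['contact_force'],s['grip_width'])
c,sn=np.cos(-.248),np.sin(-.248);Rc=np.array([[c,-sn],[sn,c]])
print('case frame',(Rc.T@(s['tool_pos'][:2]-[.5485,-.1334]))*1000)
im,C=snap('wrist','e.png')
cv2.imwrite('pics/e2.png',cv2.resize(im,(800,600),interpolation=cv2.INTER_CUBIC))
E
```

```text
[ 0.5721 -0.1378  0.2113] [-2.9579  1.8366 -6.5842] 0.008600841021647347
case frame [23.958   1.5026]
```

View pics/e2.png

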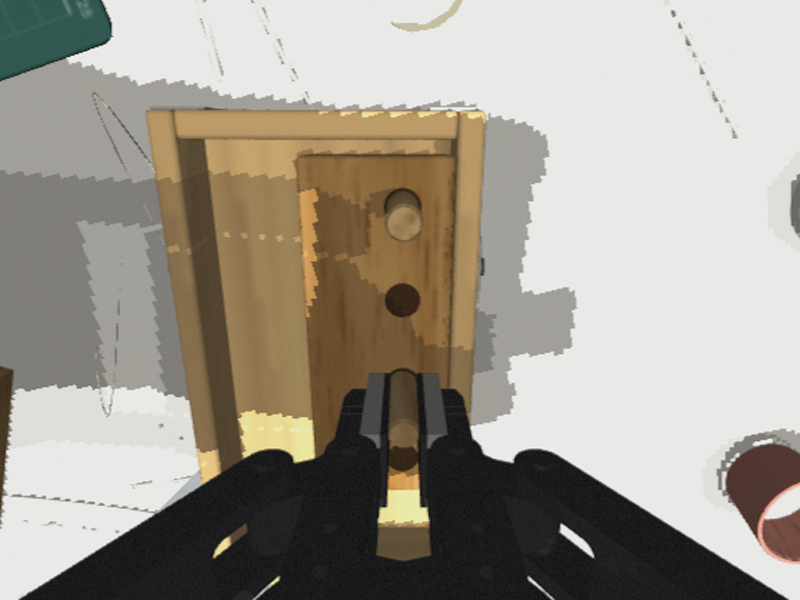

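Call:
arm_command(
  deltas=[
    [0, 0.1, 0, 0, 0, 0],
    [0, 0.2, 0, 0, 0, 0],
    [0, 0.3, 0, 0, 0, 0],
    [0, 0.4, 0, 0, 0, 0],
    [0, 0.45, 0, 0, 0, 0],
    [0, 0.5, 0.05, 0, 0, 0],
    [0, 0.5, 0.05, 0, 0, 0],
    [0, 0.5, 0.05, 0, 0, 0],
  ],
)

```text
t: 6.3
tool_pos: [0.5735, -0.1333, 0.2113]
tool_rot: [-2.31, 1.57, -2.558]
contact_force: [-8.5, -3.2, 4.1]
grip_width: 0.0085
```

```bash
python3 - <<'E'
from h import *
s=robot.read_state();print(s['tool_pos'],Rt(s).T@s['contact_force'],s['grip_width'])
c,sn=np.cos(-.248),np.sin(-.248);Rc=np.array([[c,-sn],[sn,c]])
print('case frame',(Rc.T@(s['tool_pos'][:2]-[.5485,-.1334]))*1000)
im,C=snap('wrist','f.png')
cv2.imwrite('pics/f2.png',cv2.resize(im,(800,600),interpolation=cv2.INTER_CUBIC))
E
```

```text
[ 0.5735 -0.1333  0.2113] [-4.1389 -5.2136 -7.4231] 0.008532416922418065
case frame [24.1769  6.2166]
```

View pics/f2.png

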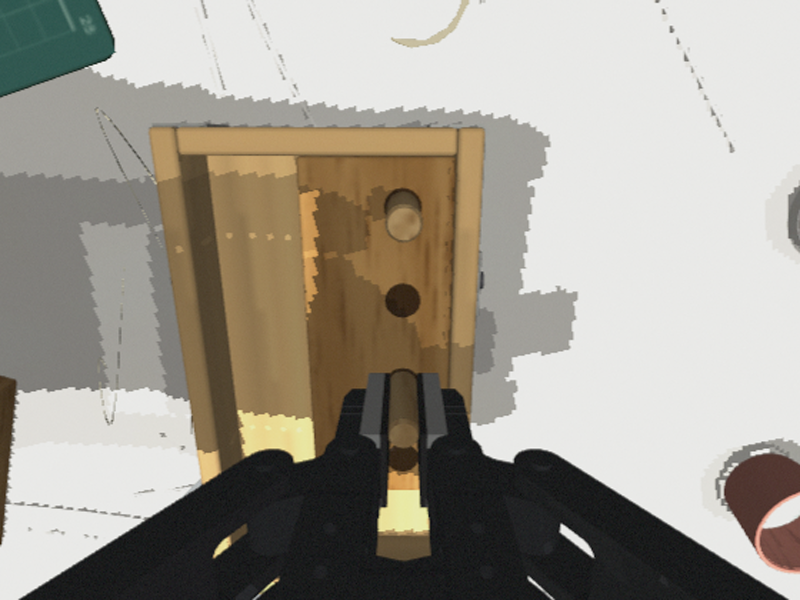

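Call:
arm_command(
  deltas=[
    [0, 0, 0, 0, 0, 0],
    [0, 0, 0, 0, 0, 0],
    [0, 0, 0, 0, 0, 0],
    [0, 0, 0, 0, 0, 0],
    [-3, 0, 0, 0, 0, 0],
    [-8, 0, 0, 0, 0, 0],
    [-13, 0, 0, 0, 0, 0],
    [-14, 0, 0, 0, 0, 0],
  ],
  claw=-1,
)

```text
t: 7.35
tool_pos: [0.5738, -0.1332, 0.3549]
tool_rot: [-0.196, 1.566, -0.444]
contact_force: [0.1, 0.3, -0.9]
grip_width: 0.0853
```

```bash
python3 - <<'E'
from h import *
print(robot.read_state()['tool_pos'],delta([.527,-.40,.35],-.372))
E
```

```text
[ 0.5738 -0.1332  0.3549] [  0.5295 -27.0081   2.0104   0.1241   0.005    0.0007]
```

Call:
arm_command(
  deltas=[
    [0.5, -27, 2, 0.124, 0.005, 0],
    [0.5, -27, 2, 0.124, 0.005, 0],
    [0.5, -27, 2, 0.124, 0.005, 0],
    [0.5, -27, 2, 0.124, 0.005, 0],
    [0.5, -27, 2, 0.124, 0.005, 0],
    [0.5, -27, 2, 0.124, 0.005, 0],
    [0.5, -27, 2, 0.124, 0.005, 0],
    [0.5, -27, 2, 0.124, 0.005, 0],
  ],
)

```text
t: 8.35
tool_pos: [0.5275, -0.3985, 0.3504]
tool_rot: [-1.357, 1.57, -1.727]
contact_force: [0.5, 0.0, -0.2]
grip_width: 0.0857
```

```bash
python3 - <<'E'
from h import *
print(robot.read_state()['tool_pos'],robot.read_state()['dq'])
im,C=snap('wrist','g.png')
cv2.imwrite('pics/g2.png',cv2.resize(im,(800,600),interpolation=cv2.INTER_CUBIC))
E
```

```text
[ 0.5275 -0.3985  0.3504] [-0.0037 -0.0011 -0.002  -0.0017  0.002  -0.0017]
```

View pics/g2.png

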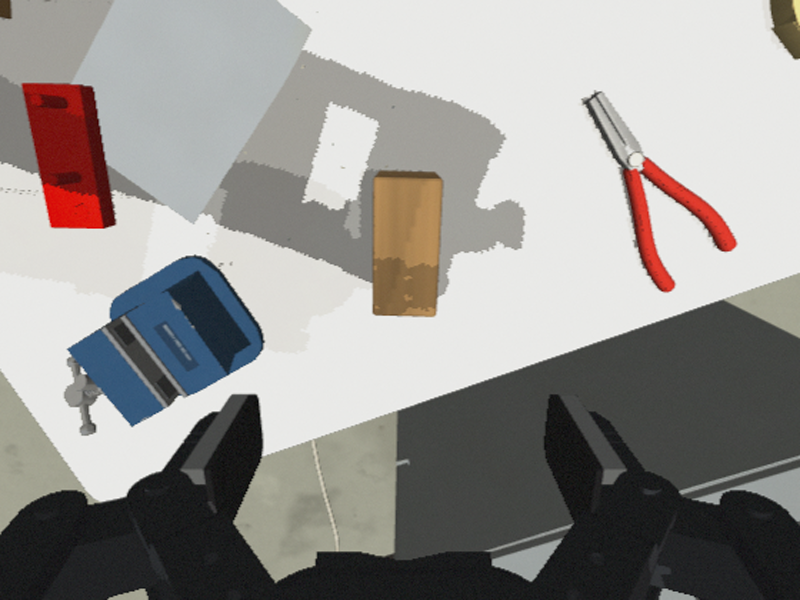

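```bash
python3 - <<'E'
from h import *
im=cv2.imread('pics/g.png')
cv2.imwrite('pics/g3.png',cv2.resize(im[110:230,250:320],None,fx=5,fy=5,interpolation=cv2.INTER_CUBIC))
E
```

```text
(no output)
```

View pics/g3.png

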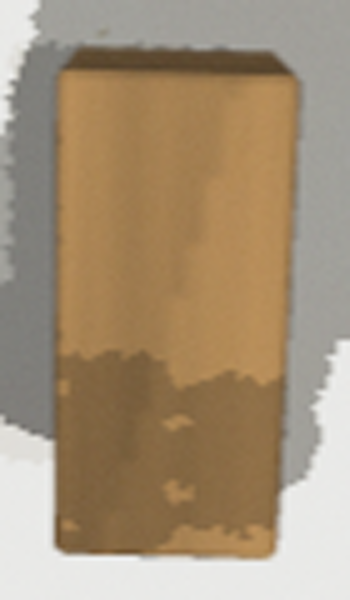

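```bash
python3 - <<'E'
from h import *
C=load('g.png')
q=back(np.array([(57,73),(299,77),(277,557),(54,553)])/5+np.array((250,110))-.4,.054,C)
u=q[0]-q[3];v=q[1]-q[2];w=q[1]-q[0];x=q[2]-q[3]
print(q.mean(0),[np.linalg.norm(k) for k in(u,v,w,x)],[np.arctan2(k[1],k[0]) for k in (w,x)],[np.arctan2(-k[0],k[1]) for k in (u,v)])
c=q.mean(0);yaw=np.mean([np.arctan2(-k[0],k[1]) for k in (u,v)]);print(yaw)
print(delta([c[0],c[1],.200],yaw))
E
```

```text
[ 0.5375 -0.3798  0.054 ] [np.float64(0.07658190625952795), np.float64(0.07668445792433422), np.float64(0.036343499728478765), np.float64(0.036586886476676274)] [np.float64(-0.38630969119179603), np.float64(-0.3891649421165789)] [np.float64(-0.39575386553308844), np.float64(-0.3925692078981934)]
-0.3941615367156409
[15.0493  2.1409  0.2479  0.0238  0.0003  0.0006]
```

Call:
arm_command(
  deltas=[
    [4, 2.1, 0.25, 0.02, 0, 0],
    [8, 2.1, 0.25, 0.02, 0, 0],
    [11, 2.1, 0.25, 0.02, 0, 0],
    [13.5, 2.1, 0.25, 0.02, 0, 0],
    [15, 2.1, 0.25, 0.02, 0, 0],
    [15, 2.1, 0.25, 0.02, 0, 0],
    [15, 2.1, 0.25, 0.02, 0, 0],
    [15, 2.1, 0.25, 0.02, 0, 0],
  ],
)

```text
t: 9.4
tool_pos: [0.5376, -0.3802, 0.2016]
tool_rot: [-0.529, 1.569, -0.919]
contact_force: [0.1, 0.6, 0.3]
grip_width: 0.0855
```

Call:
arm_command(
  deltas=[
    [0, 0, 0, 0, 0, 0],
    [0, 0, 0, 0, 0, 0],
    [0, 0, 0, 0, 0, 0],
    [0, 0, 0, 0, 0, 0],
    [0, 0, 0, 0, 0, 0],
    [0, 0, 0, 0, 0, 0],
    [0, 0, 0, 0, 0, 0],
    [0, 0, 0, 0, 0, 0],
  ],
  claw=1,
  newtons=30,
)

```text
t: 10.4
tool_pos: [0.5377, -0.3803, 0.2019]
tool_rot: [-0.509, 1.568, -0.899]
contact_force: [-0.1, -0.0, 5.3]
grip_width: 0.0363
```

Call:
arm_command(
  deltas=[
    [-1, 0, 0, 0, 0, 0],
    [-3, 0, 0, 0, 0, 0],
    [-6, 0, 0, 0, 0, 0],
    [-10, 0, 0, 0, 0, 0],
    [-13, 0, 0, 0, 0, 0],
    [-13, 0, 0, 0, 0, 0],
    [-13, 0, 0, 0, 0, 0],
    [-13, 0, 0, 0, 0, 0],
  ],
)

```text
t: 11.4
tool_pos: [0.5373, -0.3799, 0.3306]
tool_rot: [-1.115, 1.57, -1.505]
contact_force: [-0.2, 0.3, -1.1]
grip_width: 0.0368
```

```bash
python3 - <<'E'
from h import *
s=robot.read_state();print(s)
im,C=snap('wrist','i.png')
cv2.imwrite('pics/i2.png',cv2.resize(im,(800,600),interpolation=cv2.INTER_CUBIC))
E
```

```text
{'t': 11.4, 'joint_pos': array([-0.671 ,  0.6028,  1.2614, -0.0006,  1.2768, -0.2806]), 'dq': array([ 0.0006,  0.0019, -0.0032, -0.0025,  0.0021,  0.0023]), 'effort': array([  0.0158, -71.6858, -36.2164,  -0.0001,  -0.0013,   0.0001]), 'tool_pos': array([ 0.5373, -0.3799,  0.3306]), 'tool_rot': array([-1.115 ,  1.57  , -1.5053]), 'contact_force': array([-0.2046,  0.2992, -1.1352]), 'moment': array([-0.0215, -0.013 ,  0.0016]), 'grip_width': 0.036843362532705086}
```

View pics/i2.png

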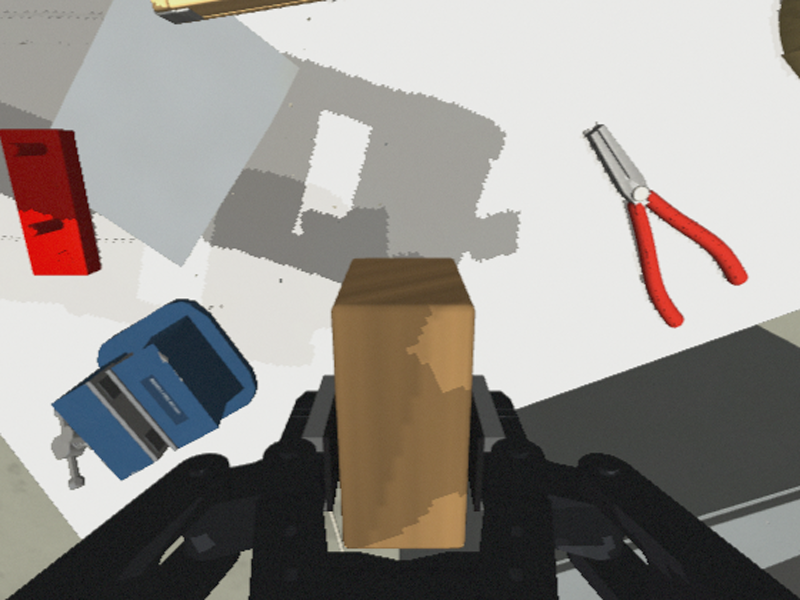

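```bash
cat >> h.py <<'E'
YC=-.248
def Rc(): c,s=np.cos(YC),np.sin(YC);return np.array([[c,-s],[s,c]])
CC=np.array([.5485,-.1334])+Rc()@np.array([-.0008,.0007])
def cw(x,y): return CC+Rc()@np.array([x,y])
def wc(p): return Rc().T@(np.array(p)[:2]-CC)
E
python3 - <<'E'
from h import *
s=robot.read_state();C=load('i.png');ztop=s['tool_pos'][2]-.1479
q=back(np.array([(332,306),(475,306),(465,547),(345,547)])/800*560,ztop,C)
print(CC,((q-s['tool_pos'])@Rt(s))*1000)
p=cw(0,-.060);print(p,delta([*p,.33],YC-np.pi/2))
E
```

```text
[ 0.5479 -0.1325] [[147.8624  39.1873 -16.8096]
 [147.8807  39.1877  19.2603]
 [147.9379 -37.4041  19.7485]
 [147.9196 -37.4103 -16.351 ]]
[ 0.5332 -0.1907] [ 0.0564 17.3481 -7.5901  1.4285  0.0009  0.0003]
```

Call:
arm_command(
  deltas=[
    [0, 17.35, -7.6, 1.429, 0, 0],
    [0, 17.35, -7.6, 1.429, 0, 0],
    [0, 17.35, -7.6, 1.429, 0, 0],
    [0, 17.35, -7.6, 1.429, 0, 0],
    [0, 17.35, -7.6, 1.429, 0, 0],
    [0, 17.35, -7.6, 1.429, 0, 0],
    [0, 17.35, -7.6, 1.429, 0, 0],
    [0, 17.35, -7.6, 1.429, 0, 0],
  ],
)

```text
t: 12.45
tool_pos: [0.5331, -0.1906, 0.3299]
tool_rot: [-0.87, 1.57, -2.694]
contact_force: [-0.4, 0.8, 0.1]
grip_width: 0.0363
```

```bash
python3 - <<'E'
from h import *
s=robot.read_state();print(s['tool_pos'],s['dq'])
p=cw(0,-.060);print(p,delta([*p,.28],YC-np.pi/2))
E
```

```text
[ 0.5331 -0.1906  0.3299] [-0.0004 -0.0001  0.0003  0.0008  0.002   0.942 ]
[ 0.5332 -0.1907] [ 4.9943  0.015   0.0022 -0.0055  0.0006  0.0007]
```

Call:
arm_command(
  deltas=[
    [2, 0, 0, -0.005, 0, 0],
    [5, 0, 0, -0.005, 0, 0],
    [7, 0, 0, -0.005, 0, 0],
    [8, 0, 0, -0.005, 0, 0],
    [8, 0, 0, -0.005, 0, 0],
    [8, 0, 0, -0.005, 0, 0],
    [8, 0, 0, -0.005, 0, 0],
    [8, 0, 0, -0.005, 0, 0],
  ],
)

```text
t: 13.45
tool_pos: [0.5331, -0.1906, 0.2504]
tool_rot: [0.009, 1.57, -1.81]
contact_force: [0.6, -0.5, -1.7]
grip_width: 0.0363
```

```bash
python3 - <<'E'
from h import *
s=robot.read_state();print(s['tool_pos'],s['contact_force'])
p=cw(0,-.060);print(delta([*p,.21],YC-np.pi/2))
im,C=snap('wrist','j.png')
cv2.imwrite('pics/j2.png',cv2.resize(im,(800,600),interpolation=cv2.INTER_CUBIC))
im,_=snap('side','js.png')
cv2.imwrite('pics/js2.png',cv2.resize(im[180:290,210:350],None,fx=5,fy=5,interpolation=cv2.INTER_CUBIC))
E
```

```text
[ 0.5331 -0.1906  0.2504] [ 0.5812 -0.4626 -1.7345]
[ 4.0396  0.0117 -0.0011 -0.0005  0.0007 -0.    ]
```

View pics/j2.png

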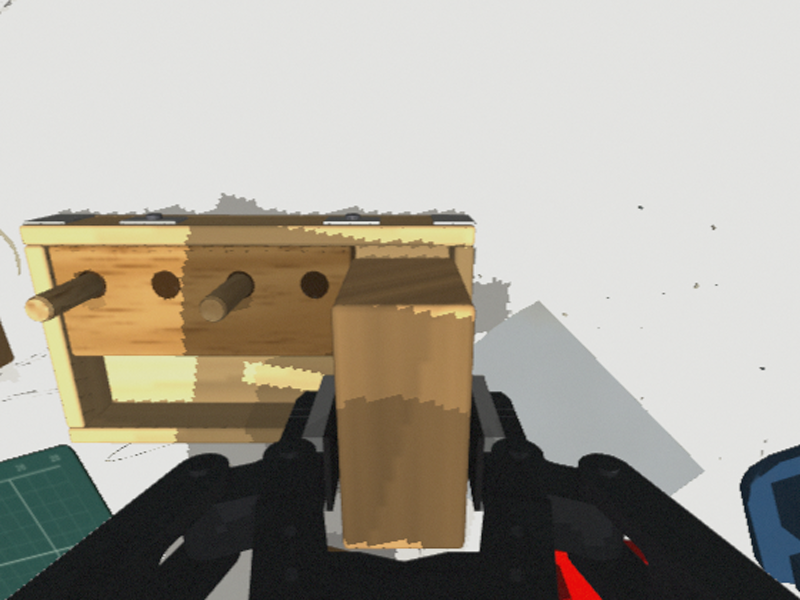

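View pics/js2.png

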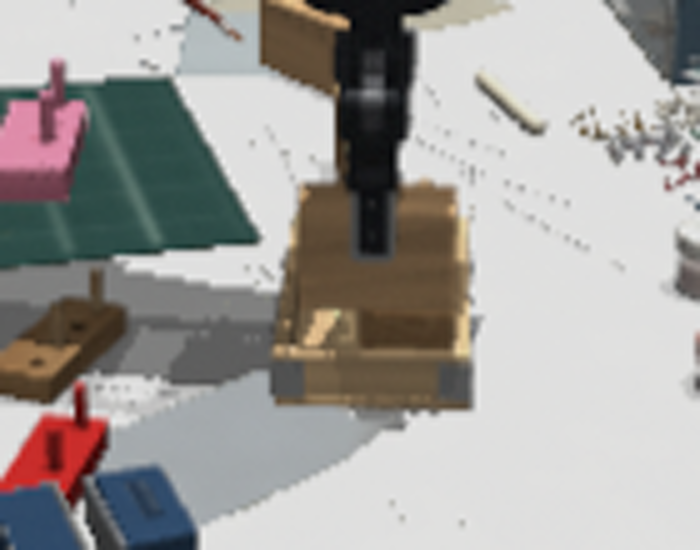

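```bash
python3 - <<'E'
from h import *
im=cv2.imread('pics/j.png')
cv2.imwrite('pics/j3.png',cv2.resize(im[145:235,220:350],None,fx=6,fy=6,interpolation=cv2.INTER_CUBIC))
E
```

```text
(no output)
```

View pics/j3.png

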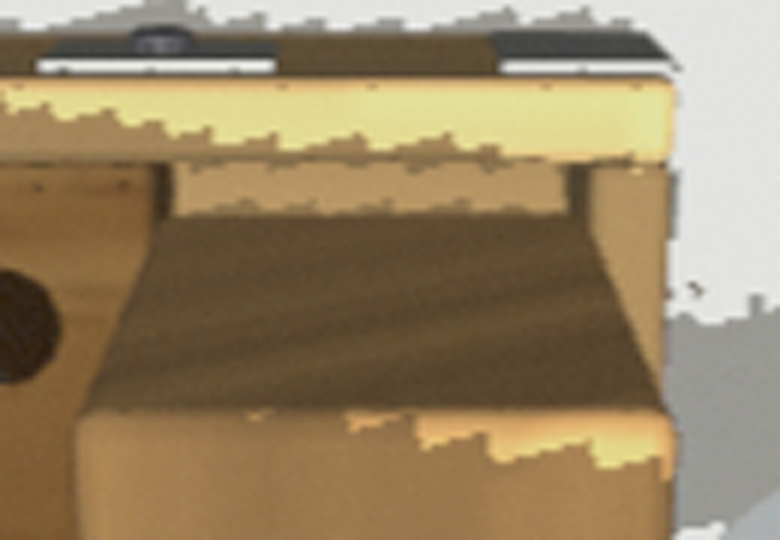

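```bash
python3 - <<'E'
from h import *
C=load('j.png');s=robot.read_state()
pts=np.array([(588,164),(153,166),(673,77),(160,217),(585,217),(80,412),(668,412)])/6+np.array((220,145))-.4
q=back(pts,np.array([.03,.028,.03,.0485,.0485,.1025,.1025]),C)
print(((q-s['tool_pos'])@Rt(s))[:,1:]*1000)
print(robot.calibration('wrist')['tool_from_camera'])
E
```

```text
[[ 41.4649  21.0254]
 [ 40.8585 -19.8009]
 [ 49.6014  28.5932]
 [ 40.7738 -17.1164]
 [ 40.7697  18.9912]
 [ 41.5331 -16.5591]
 [ 41.5281  18.7697]]
[[ 0.0005 -0.3131  0.9497  0.03  ]
 [-0.0001 -0.9497 -0.3131  0.0813]
 [ 1.      0.     -0.0005  0.0012]
 [ 0.      0.      0.      1.    ]]
```

Call:
arm_command(
  deltas=[
    [0, -0.12, -0.03, 0, 0, 0],
    [0.5, -0.12, -0.03, 0, 0, 0],
    [1, -0.12, -0.03, 0, 0, 0],
    [1.5, -0.12, -0.03, 0, 0, 0],
    [2, -0.12, -0.03, 0, 0, 0],
    [2.4, -0.12, -0.03, 0, 0, 0],
    [2.7, -0.12, -0.03, 0, 0, 0],
    [2.7, -0.12, -0.03, 0, 0, 0],
  ],
)

```text
t: 14.55
tool_pos: [0.5319, -0.1901, 0.223]
tool_rot: [-0.778, 1.57, -2.597]
contact_force: [-0.6, 0.2, -1.2]
grip_width: 0.0366
```

```bash
python3 - <<'E'
from h import *
s=robot.read_state();print(s['tool_pos'],Rt(s).T@s['contact_force'],s['moment'],wc(s['tool_pos']))
im,C=snap('wrist','k.png')
cv2.imwrite('pics/k2.png',cv2.resize(im,(800,600),interpolation=cv2.INTER_CUBIC))
E
```

```text
[ 0.5319 -0.1901  0.223 ] [ 1.2392 -0.6376 -0.0175] [-0.0239 -0.0115  0.0067] [-0.0014 -0.0597]
```

View pics/k2.png

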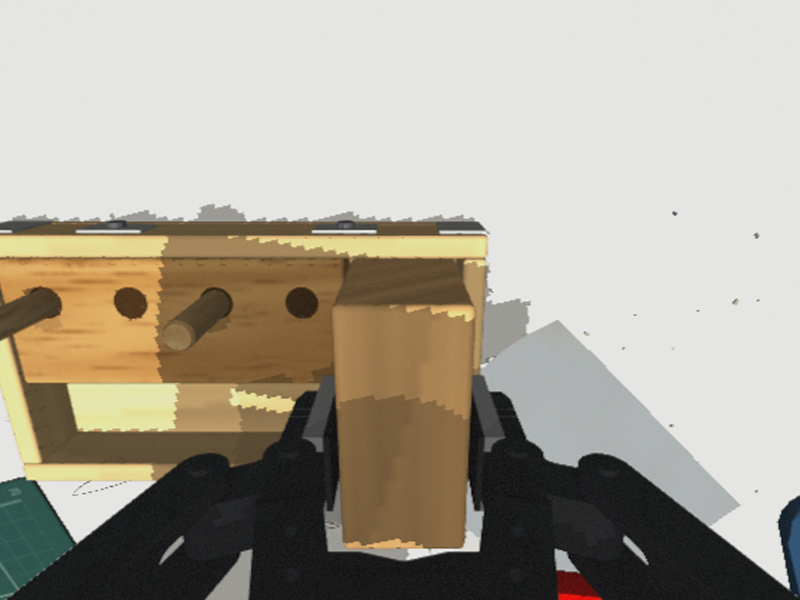

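Call:
arm_command(
  deltas=[
    [0.4, 0, 0, 0, 0, 0],
    [0.8, 0, 0, 0, 0, 0],
    [1.1, 0, 0, 0, 0, 0],
    [1.3, 0, 0, 0, 0, 0],
    [1.45, 0, 0, 0, 0, 0],
    [1.5, 0, 0, 0, 0, 0],
    [1.5, 0, 0, 0, 0, 0],
    [1.5, 0, 0, 0, 0, 0],
  ],
)

```text
t: 15.6
tool_pos: [0.532, -0.1901, 0.2083]
tool_rot: [-0.204, 1.57, -2.023]
contact_force: [0.0, -0.8, -1.1]
grip_width: 0.036
```

Call:
arm_command(
  deltas=[
    [0, 0, 0, 0, 0, 0],
    [0, 0, 0, 0, 0, 0],
    [0, 0, 0, 0, 0, 0],
    [0, 0, 0, 0, 0, 0],
    [0, 0, 0, 0, 0, 0],
    [-1, 0, 0, 0, 0, 0],
    [-4, 0, 0, 0, 0, 0],
    [-8, 0, 0, 0, 0, 0],
  ],
  claw=-0.3,
)

```text
t: 16.6
tool_pos: [0.5318, -0.19, 0.2893]
tool_rot: [-1.243, 1.569, -3.062]
contact_force: [-0.3, 0.7, -0.1]
grip_width: 0.0557
```

```bash
python3 - <<'E'
from h import *
s=robot.read_state();print(s['tool_pos'],s['grip_width'])
im,C=snap('wrist','l.png')
cv2.imwrite('pics/l2.png',cv2.resize(im,(800,600),interpolation=cv2.INTER_CUBIC))
im,_=snap('side','ls.png')
cv2.imwrite('pics/ls2.png',cv2.resize(im[180:290,210:350],None,fx=5,fy=5,interpolation=cv2.INTER_CUBIC))
E
```

```text
[ 0.5318 -0.19    0.2893] 0.055701195390978876
```

View pics/l2.png

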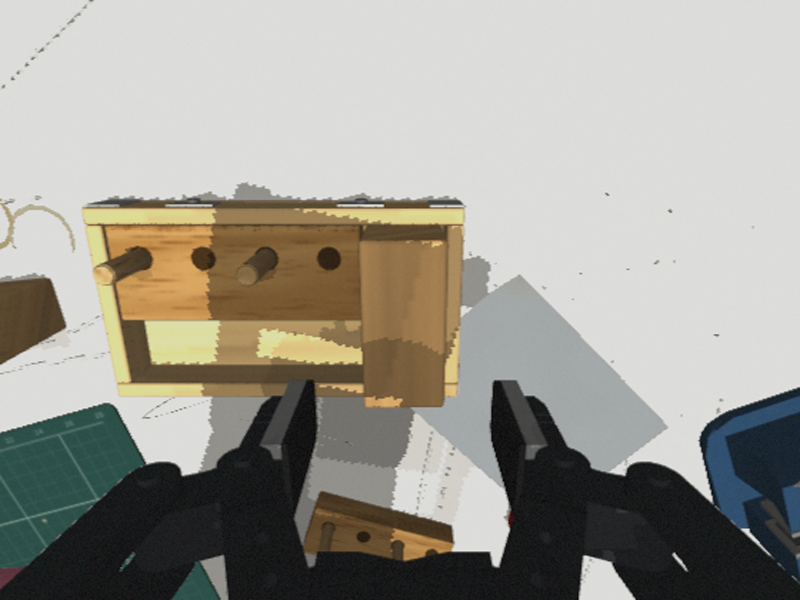

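View pics/ls2.png

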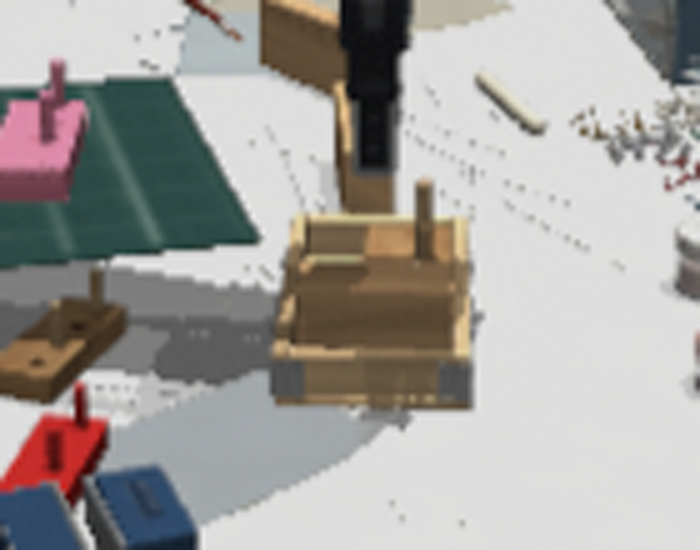

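```bash
python3 - <<'E'
from h import *
s=robot.read_state();Rm=Rt(s)
print(Rm.T@(np.array([.575,.025,.37])-s['tool_pos'])*100,R.from_matrix(Rm.T@tgt(-.143)).as_rotvec())
E
```

```text
[ -7.7258  -1.1295 -21.8935] [-1.6762  0.0073 -0.0038]
```

Call:
arm_command(
  deltas=[
    [-5, 0, 0, 0, 0, 0],
    [-8, -1.1, -21.9, -1.67, 0.005, 0],
    [-8, -1.1, -21.9, -1.67, 0.005, 0],
    [-8, -1.1, -21.9, -1.67, 0.005, 0],
    [-8, -1.1, -21.9, -1.67, 0.005, 0],
    [-8, -1.1, -21.9, -1.67, 0.005, 0],
    [-8, -1.1, -21.9, -1.67, 0.005, 0],
    [-8, -1.1, -21.9, -1.67, 0.005, 0],
  ],
  claw=-1,
)

```text
t: 17.7
tool_pos: [0.5752, 0.0251, 0.3727]
tool_rot: [0.467, 1.566, -0.033]
contact_force: [-0.2, -0.1, 0.2]
grip_width: 0.0852
```

```bash
python3 - <<'E'
from h import *
print(robot.read_state()['tool_pos'],delta([.575,.025,.35],-.143))
E
```

```text
[0.5752 0.0251 0.3727] [ 2.273  -0.0258 -0.0188 -0.3573  0.0046 -0.0014]
```

Call:
arm_command(
  deltas=[
    [2.3, 0, 0, -0.357, 0.004, 0],
    [2.3, 0, 0, -0.357, 0.004, 0],
    [2.3, 0, 0, -0.357, 0.004, 0],
    [2.3, 0, 0, -0.357, 0.004, 0],
    [2.3, 0, 0, -0.357, 0.004, 0],
    [2.3, 0, 0, -0.357, 0.004, 0],
    [2.3, 0, 0, -0.357, 0.004, 0],
    [2.3, 0, 0, -0.357, 0.004, 0],
  ],
)

```text
t: 18.7
tool_pos: [0.5753, 0.0251, 0.3497]
tool_rot: [0.993, 1.569, 0.85]
contact_force: [0.3, -0.3, -0.3]
grip_width: 0.0854
```

```bash
python3 - <<'E'
from h import *
print(robot.read_state()['tool_pos'])
im,C=snap('wrist','m.png')
cv2.imwrite('pics/m2.png',cv2.resize(im,(800,600),interpolation=cv2.INTER_CUBIC))
E
```

```text
[0.5753 0.0251 0.3497]
```

View pics/m2.png

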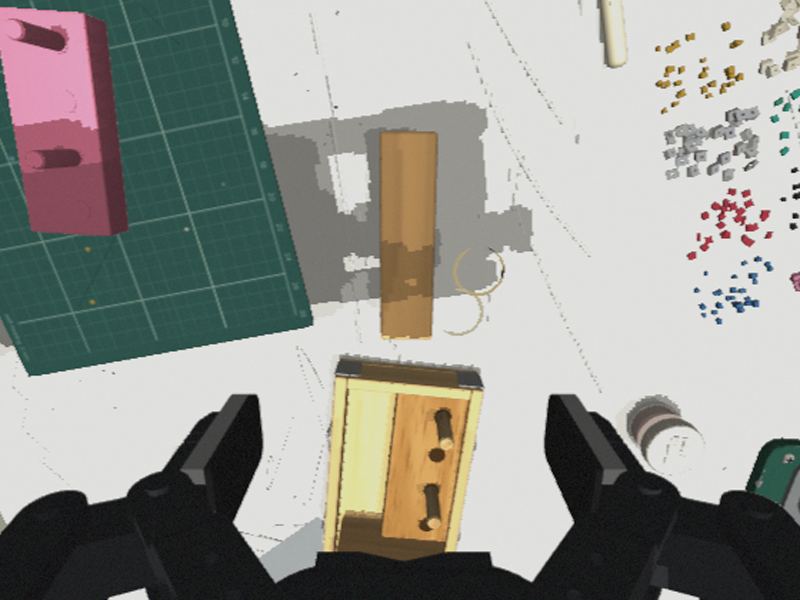

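Long block top corners roughly (380,131),(437,133),(432,339),(380,338). Zooming.

```bash
python3 - <<'E'
from h import *
im=cv2.imread('pics/m.png')
cv2.imwrite('pics/m3.png',cv2.resize(im[85:245,255:315],None,fx=3.75,fy=3.75,interpolation=cv2.INTER_CUBIC))
E
```

```text
(no output)
```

View pics/m3.png

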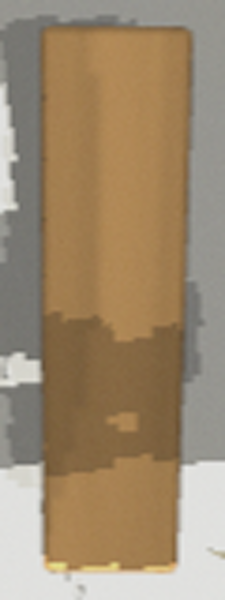

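```bash
python3 - <<'E'
from h import *
C=load('m.png')
q=back(np.array([(42,28),(191,29),(176,571),(45,569)])/3.75+np.array((255,85))-.37,.054,C)
u=q[0]-q[3];v=q[1]-q[2];w=q[1]-q[0];x=q[2]-q[3]
print(q.mean(0),[np.linalg.norm(k) for k in(u,v,w,x)],[np.arctan2(-k[0],k[1]) for k in (u,v)])
c=q.mean(0);yaw=np.mean([np.arctan2(-k[0],k[1]) for k in (u,v)]);print(yaw)
print(delta([c[0],c[1],.200],yaw))
E
```

```text
[0.5822 0.0504 0.054 ] [np.float64(0.11332432898303954), np.float64(0.11362191199754022), np.float64(0.028944005563173662), np.float64(0.02902149466793561)] [np.float64(-0.15239652456648103), np.float64(-0.1517216802725089)]
-0.15205910241949497
[14.9776  2.5807  0.3065  0.0085  0.0008 -0.0012]
```

Call:
arm_command(
  deltas=[
    [4, 2.6, 0.3, 0.009, 0, 0],
    [8, 2.6, 0.3, 0.009, 0, 0],
    [11, 2.6, 0.3, 0.009, 0, 0],
    [13.5, 2.6, 0.3, 0.009, 0, 0],
    [15, 2.6, 0.3, 0.009, 0, 0],
    [15, 2.6, 0.3, 0.009, 0, 0],
    [15, 2.6, 0.3, 0.009, 0, 0],
    [15, 2.6, 0.3, 0.009, 0, 0],
  ],
)

```text
t: 19.75
tool_pos: [0.5824, 0.0506, 0.2008]
tool_rot: [0.556, 1.568, 0.403]
contact_force: [-0.1, 0.3, 0.2]
grip_width: 0.0853
```

Call:
arm_command(
  deltas=[
    [0, 0, 0, 0, 0, 0],
    [0, 0, 0, 0, 0, 0],
    [0, 0, 0, 0, 0, 0],
    [0, 0, 0, 0, 0, 0],
    [0, 0, 0, 0, 0, 0],
    [0, 0, 0, 0, 0, 0],
    [0, 0, 0, 0, 0, 0],
    [0, 0, 0, 0, 0, 0],
  ],
  claw=1,
  newtons=30,
)

```text
t: 20.75
tool_pos: [0.5824, 0.0506, 0.2009]
tool_rot: [0.521, 1.568, 0.369]
contact_force: [-0.2, -1.0, 4.8]
grip_width: 0.0302
```

Call:
arm_command(
  deltas=[
    [-1, 0, 0, 0, 0, 0],
    [-3, 0, 0, 0, 0, 0],
    [-6, 0, 0, 0, 0, 0],
    [-10, 0, 0, 0, 0, 0],
    [-13, 0, 0, 0, 0, 0],
    [-13, 0, 0, 0, 0, 0],
    [-13, 0, 0, 0, 0, 0],
    [-13, 0, 0, 0, 0, 0],
  ],
)

```text
t: 21.75
tool_pos: [0.5819, 0.0505, 0.3298]
tool_rot: [1.02, 1.569, 0.867]
contact_force: [-0.8, -0.2, -2.4]
grip_width: 0.0294
```

```bash
python3 - <<'E'
from h import *
s=robot.read_state();print(s['tool_pos'],s['grip_width'])
p=cw(-.024,.019);print(p,delta([*p,.33],YC))
im,C=snap('wrist','n.png')
cv2.imwrite('pics/n2.png',cv2.resize(im,(800,600),interpolation=cv2.INTER_CUBIC))
E
```

```text
[0.5819 0.0505 0.3298] 0.029421763001777495
[ 0.5293 -0.1082] [ -0.0394 -16.4815  -2.7859   0.0954   0.0007  -0.0013]
```

View pics/n2.png

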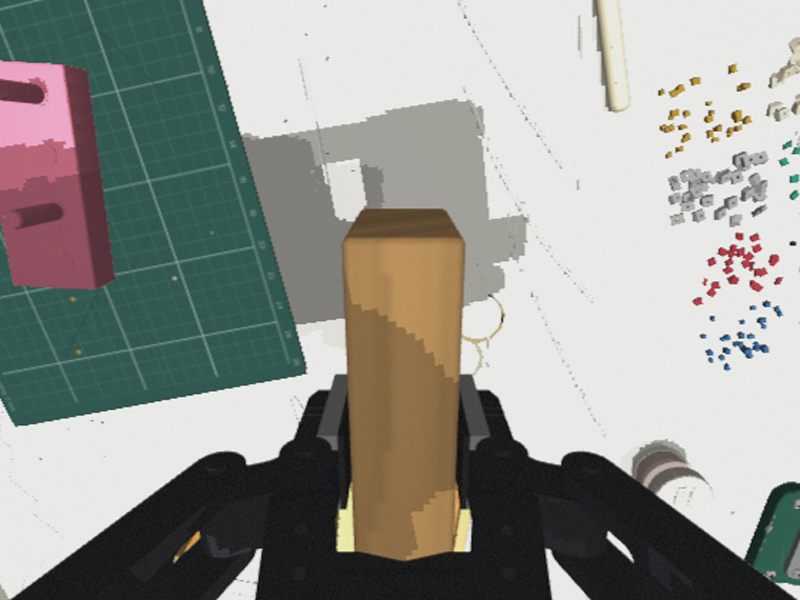

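Call:
arm_command(
  deltas=[
    [0, -16.45, -2.8, 0.095, 0, 0],
    [0, -16.45, -2.8, 0.095, 0, 0],
    [0, -16.45, -2.8, 0.095, 0, 0],
    [0, -16.45, -2.8, 0.095, 0, 0],
    [0, -16.45, -2.8, 0.095, 0, 0],
    [2, -16.45, -2.8, 0.095, 0, 0],
    [4.5, -16.45, -2.8, 0.095, 0, 0],
    [4.5, -16.45, -2.8, 0.095, 0, 0],
  ],
)

```text
t: 22.8
tool_pos: [0.5294, -0.1067, 0.2831]
tool_rot: [2.645, 1.568, 2.399]
contact_force: [-0.5, 0.3, -0.9]
grip_width: 0.0296
```

```bash
python3 - <<'E'
from h import *
s=robot.read_state();print(s['tool_pos'],s['grip_width'])
p=cw(-.024,.0195);print(p,delta([*p,.25],YC))
im,C=snap('wrist','o.png')
cv2.imwrite('pics/o2.png',cv2.resize(im,(800,600),interpolation=cv2.INTER_CUBIC))
im,_=snap('side','os.png')
cv2.imwrite('pics/os2.png',cv2.resize(im[180:290,210:350],None,fx=5,fy=5,interpolation=cv2.INTER_CUBIC))
E
```

```text
[ 0.5294 -0.1067  0.2831] 0.029615570381014495
[ 0.5294 -0.1077] [ 3.3101 -0.1022  0.0403  0.002  -0.0027 -0.0015]
```

View pics/o2.png

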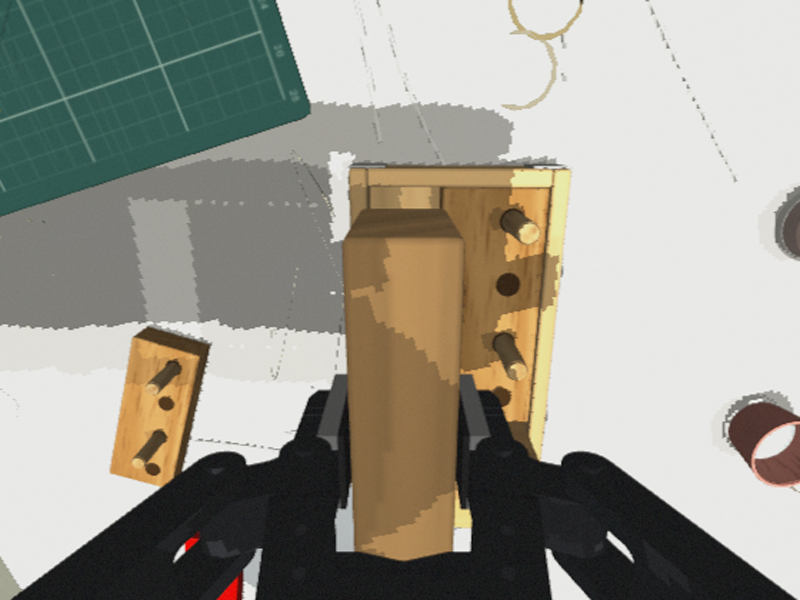

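View pics/os2.png

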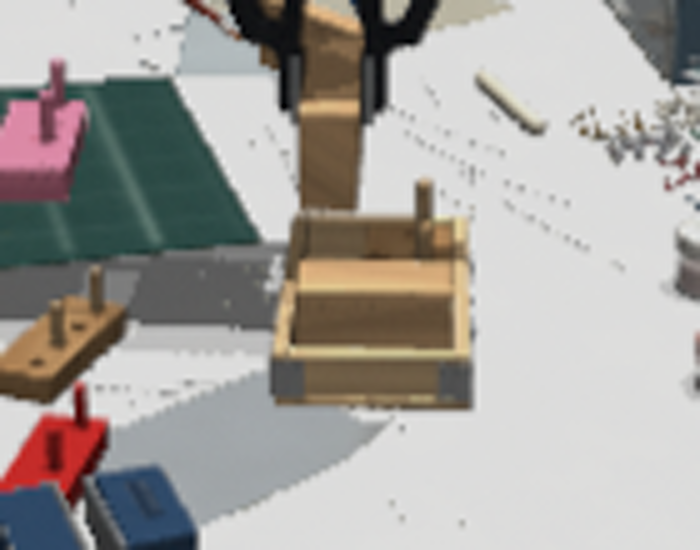

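Call:
arm_command(
  deltas=[
    [1, -0.1, 0.04, 0.002, -0.002, 0],
    [2, -0.1, 0.04, 0.002, -0.002, 0],
    [3, -0.1, 0.04, 0.002, -0.002, 0],
    [3.8, -0.1, 0.04, 0.002, -0.002, 0],
    [4.1, -0.1, 0.04, 0.002, -0.002, 0],
    [4.1, -0.1, 0.04, 0.002, -0.002, 0],
    [4.1, -0.1, 0.04, 0.002, -0.002, 0],
    [4.1, -0.1, 0.04, 0.002, -0.002, 0],
  ],
)

```text
t: 23.9
tool_pos: [0.53, -0.1082, 0.2446]
tool_rot: [0.364, 1.567, 0.115]
contact_force: [0.6, -0.2, -1.5]
grip_width: 0.0296
```

```bash
python3 - <<'E'
from h import *
s=robot.read_state();print(s['tool_pos'],s['contact_force'])
p=cw(-.024,.0195);print(p,delta([*p,.207],YC))
im,C=snap('wrist','p.png')
cv2.imwrite('pics/p2.png',cv2.resize(im[90:220,220:420],None,fx=4,fy=4,interpolation=cv2.INTER_CUBIC))
E
```

```text
[ 0.53   -0.1082  0.2446] [ 0.5993 -0.2473 -1.4656]
[ 0.5294 -0.1077] [ 3.7557  0.0283 -0.0817 -0.0004  0.0036 -0.0014]
```

View pics/p2.png

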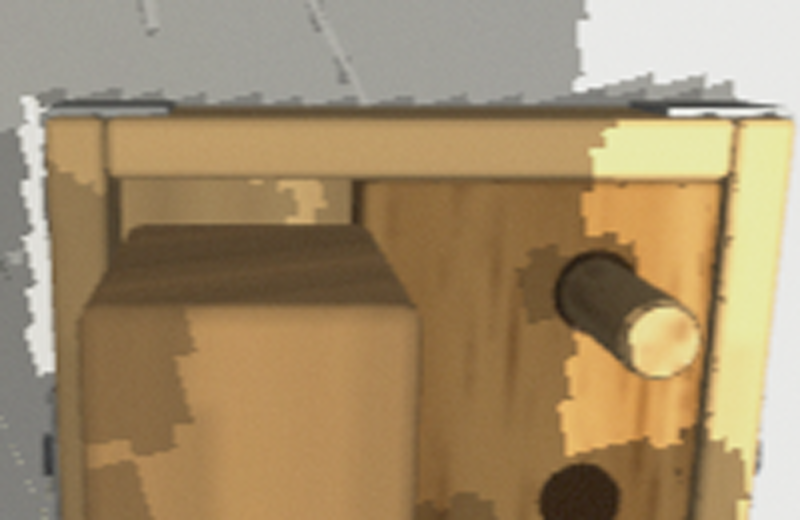

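```bash
python3 - <<'E'
from h import *
C=load('p.png');s=robot.read_state()
pts=np.array([(108,180),(362,180),(727,180),(128,228),(370,228),(84,307),(418,307)])/4+np.array((220,90))-.37
q=back(pts,np.array([.03,.028,.03,.0437,.0437,.0977,.0977]),C)
print(((q-s['tool_pos'])@Rt(s))[:,1:]*1000)
E
```

```text
[[ 60.3584 -17.5815]
 [ 60.1416  15.914 ]
 [ 60.3236  63.7254]
 [ 55.9587 -13.927 ]
 [ 55.9429  15.7953]
 [ 56.5502 -13.1319]
 [ 56.5299  15.4375]]
```

Call:
arm_command(
  deltas=[
    [0, 0.03, -0.16, 0, 0.003, 0],
    [0.3, 0.03, -0.16, 0, 0.003, 0],
    [0.8, 0.03, -0.16, 0, 0.003, 0],
    [1.3, 0.03, -0.16, 0, 0.003, 0],
    [1.7, 0.03, -0.16, 0, 0.003, 0],
    [2.1, 0.03, -0.16, 0, 0.003, 0],
    [2.2, 0.03, -0.16, 0, 0.003, 0],
    [2.2, 0.03, -0.16, 0, 0.003, 0],
  ],
)

```text
t: 24.95
tool_pos: [0.5286, -0.1075, 0.2225]
tool_rot: [1.236, 1.569, 0.987]
contact_force: [-0.3, -0.2, -1.9]
grip_width: 0.0298
```

```bash
python3 - <<'E'
from h import *
s=robot.read_state();print(s['tool_pos'],Rt(s).T@s['contact_force'])
p=wc(s['tool_pos']);print(p,delta([*cw(*p),.207],YC))
im,C=snap('wrist','q.png')
cv2.imwrite('pics/q2.png',cv2.resize(im[90:220,220:420],None,fx=4,fy=4,interpolation=cv2.INTER_CUBIC))
E
```

```text
[ 0.5286 -0.1075  0.2225] [ 1.8568 -0.2856 -0.2489]
[-0.0248  0.0195] [ 1.5484 -0.0021 -0.0007 -0.0005  0.0005 -0.0014]
```

View pics/q2.png

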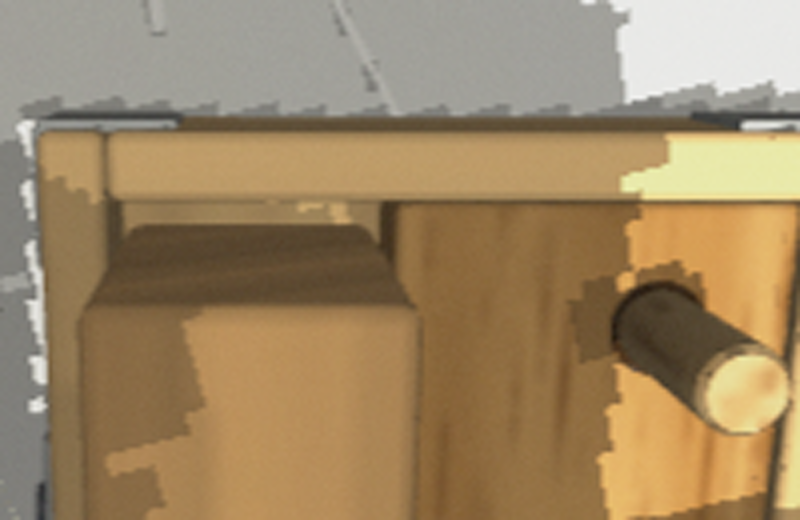

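Call:
arm_command(
  deltas=[
    [0.4, 0, 0, 0, 0, 0],
    [0.8, 0, 0, 0, 0, 0],
    [1.1, 0, 0, 0, 0, 0],
    [1.3, 0, 0, 0, 0, 0],
    [1.45, 0, 0, 0, 0, 0],
    [1.55, 0, 0, 0, 0, 0],
    [1.55, 0, 0, 0, 0, 0],
    [1.55, 0, 0, 0, 0, 0],
  ],
)

```text
t: 26.0
tool_pos: [0.5286, -0.1075, 0.2072]
tool_rot: [1.027, 1.569, 0.778]
contact_force: [0.1, 0.4, -1.6]
grip_width: 0.0294
```

Call:
arm_command(
  deltas=[
    [0, 0, 0, 0, 0, 0],
    [0, 0, 0, 0, 0, 0],
    [0, 0, 0, 0, 0, 0],
    [0, 0, 0, 0, 0, 0],
    [0, 0, 0, 0, 0, 0],
    [-1, 0, 0, 0, 0, 0],
    [-5, 0, 0, 0, 0, 0],
    [-10, 0, 0, 0, 0, 0],
  ],
  claw=0,
)

```text
t: 27.0
tool_pos: [0.5283, -0.1076, 0.3084]
tool_rot: [1.922, 1.569, 1.673]
contact_force: [0.1, -0.6, 0.3]
grip_width: 0.0426
```

Call:
arm_command(
  deltas=[
    [-4, -3, 0, 0, 0, 0],
    [-5, -6, 0, 0, 0, 0],
    [-5, -6, 0, 0, 0, 0],
    [-5, -6, 0, 0, 0, 0],
    [-5, -6, 0, 0, 0, 0],
    [-5, -6, 0, 0, 0, 0],
    [-5, -6, 0, 0, 0, 0],
    [-5, -6, 0, 0, 0, 0],
  ],
)

```text
t: 28.0
tool_pos: [0.5136, -0.1657, 0.3582]
tool_rot: [2.054, 1.569, 1.805]
contact_force: [0.2, -0.1, -0.2]
grip_width: 0.043
```

```bash
python3 - <<'E'
from h import *
s=robot.read_state();print(s['tool_pos'],s['contact_force'])
im,C=snap('wrist','r.png')
cv2.imwrite('pics/r2.png',cv2.resize(im[:300,150:420],None,fx=2.6,fy=2,interpolation=cv2.INTER_CUBIC) if 0 else cv2.resize(im[30:290,180:400],None,fx=2.3,fy=2.3,interpolation=cv2.INTER_CUBIC))
im,_=snap('side','rs.png')
cv2.imwrite('pics/rs2.png',cv2.resize(im[180:290,210:350],None,fx=5,fy=5,interpolation=cv2.INTER_CUBIC))
E
```

```text
[ 0.5136 -0.1657  0.3582] [ 0.2287 -0.0863 -0.2017]
```

View pics/r2.png

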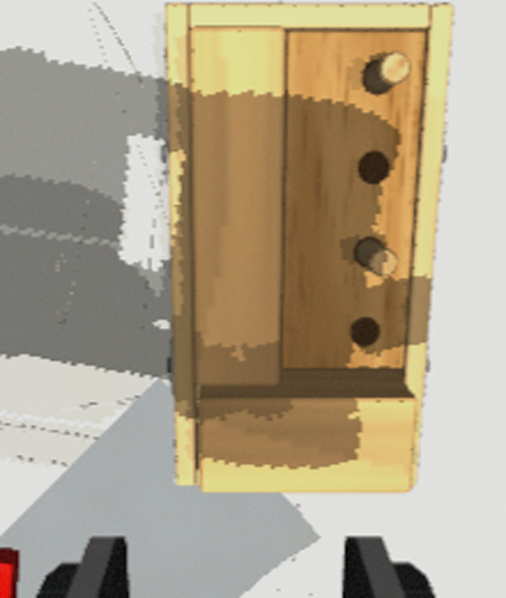

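View pics/rs2.png

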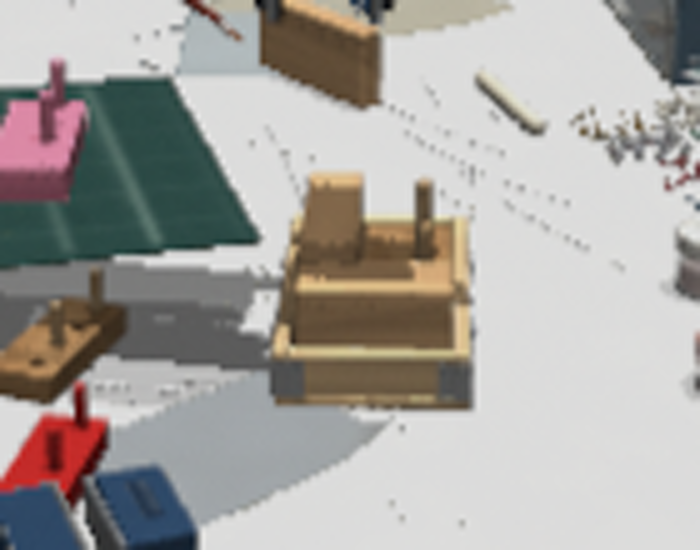

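```bash
python3 - <<'E'
from h import *
im=cv2.imread('pics/r.png')
cv2.imwrite('pics/r3.png',cv2.resize(im[25:250,245:385],None,fx=4,fy=2.6,interpolation=cv2.INTER_CUBIC))
C=load('r.png')
f=lambda L:np.array(L)/2.3+np.array((180,30))-.3
for L,z in(([(190,27),(284,27),(280,385),(198,385)],.06),([(200,398),(412,398),(411,490),(203,492)],.06),([(167,4),(453,4)],.03),([(286,30),(426,30),(405,369),(281,369)],.028)):
    q=back(f(L),z,C);print(np.array([wc(k) for k in q])*1000, wc(q.mean(0))*1000)
E
```

```text
[[-38.2769  76.2303]
 [ -9.4715  76.2143]
 [ -8.7512 -37.742 ]
 [-37.5372 -37.7413]] [-23.5092  19.2403]
[[-36.9029 -42.5076]
 [ 37.8985 -42.5076]
 [ 39.9529 -77.7301]
 [-36.3148 -78.5393]] [  1.1584 -60.3212]
[[-47.5148  87.499 ]
 [ 49.1167  87.4425]] [ 0.801  87.4708]
[[ -7.0302  79.7746]
 [ 41.0226  79.7481]
 [ 41.7416 -40.3517]
 [ -6.6485 -40.3493]] [17.2714 19.7054]
```

View pics/r3.png

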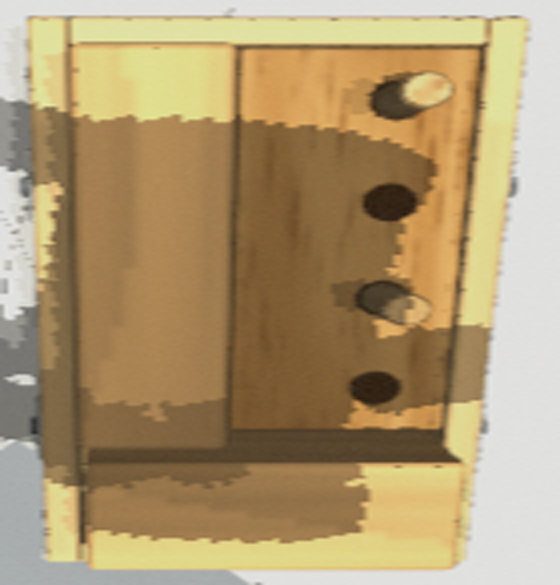

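```bash
python3 -c "
from station import robot
print(robot.read_state()['t'],robot.job_done())"
```

```text
the job is handed in; nothing more can be done
28.1 None
```

The peg block is in the case's back-left corner, the short fat block is across the right end, and the long thick block is along the front side. I handed the job in at about 28 s. I moved the peg block by gripping a peg and dragging it until it pressed lightly (about 5–7 N) on both walls.

My last checks, in the case's frame with blocks gauged at seated height:

| Block | x (mm) | y (mm) | Limits (mm) |
|---|---|---|---|
| Peg block | 17.3 | 19.7 | ±21, ±25 |
| Long block | -23.5 | 19.2 | ±30, ±28 |
| Short block | 1.2 | -60.3 | ±7, ±66 |

- **Squareness and height:** All three looked square and upright in the last pictures. Both offcuts were released within 0.5 mm of full floor depth, judging by the gripper height.
- **Not measured again:** The thin block and the bystanders were not re-measured. No move came near them, and there was no sign of unexpected contact.
- **Calibration:** Wrist-camera measurements disagreed with contact and relative measurements by about 1–2 mm, so I corrected for that before each insertion.

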